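Make up the roughing-out and finishing kits on the stone carver's bench

ROBOT

A 6-joint arm with a two-finger parallel gripper is mounted at the origin on the work surface. World frame = base frame: x ahead of the robot, y to its left, z up, the work surface at z = 0. Lengths are in m, angles in rad, forces in N, time in s.
With the tool pointing down it reaches from about 0.35 to 0.975 m from the base axis. Payload 7.1 kg.
Tool frame: the origin (TCP) lies midway between the tips of the shut fingers; the grasp point (between the pads) lies 19 mm behind it; z points along the fingers, y is the line along which they close (so a half turn about z gives the same grasp; the last joint's range is limited). The gripper opens to 88 mm and grips with 3 to 60 N. Pads are 20 mm wide; open, the fingers measure 115 mm over their backs; the gripper's body (75 mm by 178 mm) begins 61 mm behind the grasp point.
Start: joints at [-0.019, 0.423, 1.63, -0, 1.089, -0.019], TCP at [0.625, 0, 0.223] pointing down, gripper open.
Joint ranges: [-3, 3], [-0.9, 2.11], [0.09, 2.58], [-1.31, 4.45], [0.11, 2.69], [-2.54, 2.54]. Speed limits (rad/s): [2.39, 2.39, 3.01, 3.14, 3.14, 3.14].

INTERFACE

Orientations are given as a unit quaternion [w, x, y, z].
In Python, from station import move_pose, movel, movej, command_gripper, wait, inverse_kinematics, read_camera, camera_info, MotionError, job_done, get_time, get_joint_pos, get_qvel, get_effort, get_tcp_pos, get_ee_rot, get_ft_force, get_ft_torque, get_grip_width, get_finger_force gives the robot as it stands. Calls block until the motion is done:
- move_pose(position, orientation): joint-space move of the TCP to a pose.
- movel(position, frame=None, v=0.15, until_force=None): straight line of the TCP; frame=None keeps the orientation; v is the mean speed in m/s. With until_force (N) it stops when the force on the tool has changed by that much, and returns True; else False.
- movej(angles): joint-space move.
- command_gripper(opening): opening from 0.0 (shut) to 1.0 (fully open); the grip force is fixed at half the most; returns when the fingers have stopped.
- wait(seconds).
- inverse_kinematics(position, orientation): joint angles nearest the present ones, or None.
- read_camera(name): name is "scene" or "side" or "wrist"; returns the picture (480x640x3 uint8, red, green, blue); there is no depth.
- camera_info(name): a dict with "intrinsics" (3x3 intrinsics, pixels), "T" (4x4, takes a point from camera to world coordinates); the wrist camera has in their place "tool_from_camera" (4x4, takes a point from camera to tool coordinates, whose origin is the TCP and whose axes are the flange's). Camera axes: x right, y up, looking along -z (the intrinsics and any distortion apply to the point x, -y, -z); pixel columns grow to the right and rows downward; lengths in m; the calibration is good to about 2 mm. A picture is of the moment at which its call begins: read the wrist's pose just before it. camera_info takes no time and is no camera call.
A pose or a line that the arm cannot do raises MotionError and nothing moves.
- job_done(): hands the job in; it is judged then, once.
Readings, each from a call of its own:
- get_time(): time.
- get_joint_pos(): joint angles.
- get_qvel(): joint speeds.
- get_effort(): joint torques, N m.
- get_tcp_pos(): TCP position.
- get_ee_rot(): TCP orientation.
- get_ft_force(): force on the tool from outside, world axes, zero at the start.
- get_ft_torque(): the same for the moment, N m.
- get_grip_width(): opening from 0.0 (shut) to 1.0 (fully open).
- get_finger_force(): force on a finger pad.
Only numpy, scipy, OpenCV 4.12 (cv2) and the standard library are available. Lean on these libraries where they do the work, as an engineer would, in place of code of your own. Each camera call takes 0.05 s, during which the arm holds its last target. There are 200 camera calls.

TASK

Make up two kits from the tools on the bench: in the tray with two compartments lay the all-steel point chisel in one and stand the mallet on its head in the other; in the tray with three, lay the wooden-handled broad chisel in the long compartment and the large rectangular stone and the round stone, flat as they lie now, one in each small compartment. Everything must rest on its compartment's floor, set down and not dropped. Leave the small stone, the mug and the jar where they are.

Things in the scene. Friction and masses are not known exactly. Their poses are not given: they have to be found in the camera images.
- two_tray: Shallow wooden tray with two compartments. Fixed, 202 (x) by 206 mm (y), walls 6 thick and 18 mm high; origin under its centre, floor top 5 mm above it. On its -y side a long compartment, 190 (x) by 88 mm (y) inside, centre at x 0, y -53 mm; on its +y side one of 190 (x) by 100 mm (y), centre at x 0, y +47 mm. Chisel and mallet may take either.
- three_tray: Shallow wooden tray with three compartments. Fixed, 202 (x) by 206 mm (y), walls 6 thick and 18 mm high; origin under its centre, floor top 5 mm above it. On its -y side a long compartment, 190 (x) by 88 mm (y) inside, centre at x 0, y -53 mm; on its +y side two small ones, each 92 (x) by 100 mm (y), centres at x +49 and -49 mm, y +47 mm. Either stone may take either small one.
- broad_chisel_mid (a point): Broad chisel lying flat, 160 mm long: square wooden handle with rounded edges, 26 mm wide and 26 mm high, and a flat steel blade 40 mm wide, 5 mm thick. Point on its axis half-way along and half-way up (13 mm above what it lies on), on the handle, about 10 mm from the balance point; x points to the blade, z up. Handle from x -80 to +15 mm.
- point_chisel_mid (a point): Point chisel lying flat, 160 mm long, all steel: dark square bar 16 mm wide and 16 mm high from x -80 to +45 mm, then a taper to a point at x +80 mm. Point on its axis half-way along and half-way up (8 mm above what it lies on), about 12 mm ahead of the balance point; x points to the tip, z up.
- mallet_mid (a point): Carver's round wooden mallet standing on its head, handle up, 160 mm tall: head 64 mm across and 65 mm high, handle above it a round bar about 25 mm across from 65 to 160 mm above the foot, to be gripped there. The point is on the axis, half-way up the handle, 115 mm above what it stands on; z up along the handle.
- large_stone_mid (a point): Large rectangular grey rubbing stone, 72 mm (its x) by 40 mm (its y) by 30 mm high; point at its centre, 15 mm above what it lies on; z up.
- round_stone_mid (a point): Round grey rubbing stone, a disc 44 mm across and 30 mm high lying flat; point at its centre, 15 mm above what it lies on; z up.
- small_stone_mid (a point): Small rectangular grey stone, 40 by 22 mm and 18 mm high; not part of either kit, stays where it is. Point at its centre.
- mug_mid (a point): White ceramic mug, 76 mm across without its handle and 85 mm high, stays where it is. Point on its axis, half-way up.
- jar_mid (a point): Closed amber glass jar, 70 mm across and 85 mm high, stays where it is. Point on its axis, half-way up.
There are look-alikes about, which are no part of the job. What is shaped like the part that bears round_stone_mid but black or yellow is not meant. Several things look just like the part that bears broad_chisel_mid: the one meant starts nearest to the robot's base.

How it is judged:
At the end, for the whole second after the job is handed in: Point chisel and mallet (upright within 0.1 rad) in different compartments of the two-compartment tray; broad chisel in the long compartment, large and round stone flat in different small ones of the other; each on the tray floor (height within 4 mm, mallet 5 mm), released, at rest (((x of point_chisel_mid in the frame of two_tray between -0.03 and 0.03 m and y of point_chisel_mid in the frame of two_tray between -0.09 and -0.016 m and z of point_chisel_mid in the frame of two_tray between 0.009 and 0.017 m and x of mallet_mid in the frame of two_tray between -0.08 and 0.08 m and y of mallet_mid in the frame of two_tray between -0.002 and 0.096 m and z of mallet_mid in the frame of two_tray between 0.115 and 0.125 m) or (x of point_chisel_mid in the frame of two_tray between -0.03 and 0.03 m and y of point_chisel_mid in the frame of two_tray between -0.002 and 0.096 m and z of point_chisel_mid in the frame of two_tray between 0.009 and 0.017 m and x of mallet_mid in the frame of two_tray between -0.08 and 0.08 m and y of mallet_mid in the frame of two_tray between -0.09 and -0.016 m and z of mallet_mid in the frame of two_tray between 0.115 and 0.125 m)) and angle between each of mallet_mid, round_stone_mid's own z axis and vertical below 0.1 rad and x of broad_chisel_mid in the frame of three_tray between -0.03 and 0.03 m and y of broad_chisel_mid in the frame of three_tray between -0.09 and -0.016 m and z of broad_chisel_mid in the frame of three_tray between 0.014 and 0.022 m and (((x of large_stone_mid in the frame of three_tray between 0.004 and 0.094 m and y of large_stone_mid in the frame of three_tray between -0.002 and 0.096 m and z of large_stone_mid in the frame of three_tray between 0.016 and 0.024 m) and (x of round_stone_mid in the frame of three_tray between -0.094 and -0.004 m and y of round_stone_mid in the frame of three_tray between -0.002 and 0.096 m and z of round_stone_mid in the frame of three_tray between 0.016 and 0.024 m)) or ((x of large_stone_mid in the frame of three_tray between -0.094 and -0.004 m and y of large_stone_mid in the frame of three_tray between -0.002 and 0.096 m and z of large_stone_mid in the frame of three_tray between 0.016 and 0.024 m) and (x of round_stone_mid in the frame of three_tray between 0.004 and 0.094 m and y of round_stone_mid in the frame of three_tray between -0.002 and 0.096 m and z of round_stone_mid in the frame of three_tray between 0.016 and 0.024 m))) and linear speed of each of point_chisel, mallet, broad_chisel, large_stone, round_stone below 0.02 m/s and contact force between each of point_chisel, mallet, broad_chisel, large_stone, round_stone and the fingers below 0.05 N); the robot touches nothing.
It fails at once if the small stone is taken or pushed more than 30 mm (distance of small_stone_mid from where it was at the start of the episode above 0.03 m).
It fails at once if the mug is moved more than 30 mm (distance of mug_mid from where it was at the start of the episode above 0.03 m).
It fails at once if the jar is moved more than 30 mm (distance of jar_mid from where it was at the start of the episode above 0.03 m).
It fails at once if a thing is dropped or slammed into a tray (faster than 0.9 m/s just over its floor, a fall of about 40 mm) ((horizontal distance between point_chisel_mid and two_tray below 0.11 m and z of point_chisel_mid in the frame of two_tray below 0.043 m and linear speed of point_chisel above 0.9 m/s) or (horizontal distance between mallet_mid and two_tray below 0.11 m and z of mallet_mid in the frame of two_tray below 0.15 m and linear speed of mallet above 0.9 m/s) or (horizontal distance between broad_chisel_mid and three_tray below 0.11 m and z of broad_chisel_mid in the frame of three_tray below 0.048 m and linear speed of broad_chisel above 0.9 m/s) or (horizontal distance between large_stone_mid and three_tray below 0.11 m and z of large_stone_mid in the frame of three_tray below 0.05 m and linear speed of large_stone above 0.9 m/s) or (horizontal distance between round_stone_mid and three_tray below 0.11 m and z of round_stone_mid in the frame of three_tray below 0.05 m and linear speed of round_stone above 0.9 m/s)).
It also fails if it takes over 144 s, if anything falls off the work surface, if the arm or the gripper's body presses on something with over 40 N, if the wrist force passes 120 N, or if a joint passes its speed limit or range.

## Working session

There is one attempt and no reset: what is moved stays moved. The work goes in short steps, each a Python script; the robot and the scene stay as the last script left them, time stands still between calls to the robot, and variables do not carry over. Pictures are saved under pics/ and viewed, at most 14 in all, crops included, and the job is handed in when it is done.

```bash
mkdir -p pics; ls
python3 - <<'E'
from station import *
import cv2
for n in ("scene","side"):
    cv2.imwrite(f"pics/{n}0.png",read_camera(n)[:,:,::-1])
    i=camera_info(n);print(n,i)
print(camera_info("wrist"),get_time(),get_ee_rot())
E
```

```text
pics
scene {'intrinsics': array([[563.28311382,   0.        , 311.23164263],
       [  0.        , 563.28311382, 242.67718713],
       [  0.        ,   0.        ,   1.        ]]), 'T': array([[-0.7256487 , -0.56091668,  0.39850526,  1.09608354],
       [ 0.688008  , -0.59898481,  0.40970989,  0.6087396 ],
       [ 0.00888549,  0.57148025,  0.82056771,  1.23730099],
       [ 0.        ,  0.        ,  0.        ,  1.        ]])}
side {'intrinsics': array([[620.01790164,   0.        , 323.1298238 ],
       [  0.        , 620.01790164, 234.28208812],
       [  0.        ,   0.        ,   1.        ]]), 'T': array([[ 0.98637314,  0.12013764, -0.11240541,  0.40898901],
       [-0.16445821,  0.73924495, -0.65304702, -0.79051069],
       [ 0.00463961,  0.66263403,  0.74892898,  1.05555047],
       [ 0.        ,  0.        ,  0.        ,  1.        ]])}
{'intrinsics': array([[341.05060984,   0.        , 318.719582  ],
       [  0.        , 341.05060984, 240.15149291],
       [  0.        ,   0.        ,   1.        ]]), 'tool_from_camera': array([[ 2.47557013e-03,  9.55684659e-01,  2.94381902e-01,
         8.11699726e-02],
       [ 9.99996832e-01, -2.23192034e-03, -1.16362540e-03,
        -8.59096177e-04],
       [-4.55021993e-04,  2.94383850e-01, -9.55687157e-01,
        -1.62318603e-01],
       [ 0.00000000e+00,  0.00000000e+00,  0.00000000e+00,
         1.00000000e+00]])} 0.1 [-4.79368733e-04  7.07094891e-01  7.07118353e-01 -4.69345356e-04]
```

View pics/scene0.png

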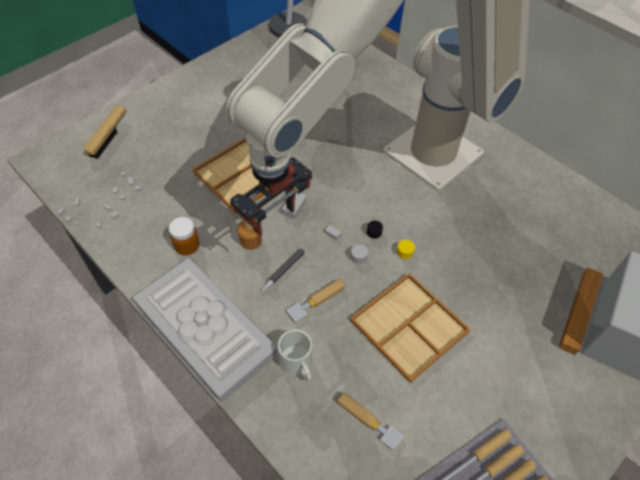

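View pics/side0.png

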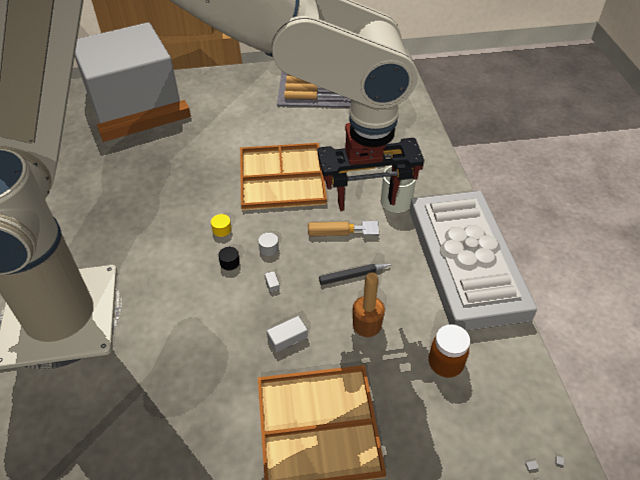

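The scene picture shows the three-compartment tray at about (410,327), the near broad chisel at (317,298), the point chisel at (283,270) and the round stone at (359,254). The mallet (250,235) and large stone (293,203) are half hidden by the gripper. The side picture shows the two-compartment tray at (320,425), the mallet at (369,300) and the large stone at (287,333). Next I'll raise the arm and look from above.

```bash
cat > h.py <<'E'
from station import *
import numpy as np, cv2, json
from scipy.spatial.transform import Rotation as Ro
def rot(q): return Ro.from_quat([q[1],q[2],q[3],q[0]]).as_matrix()
def quat(yaw):
    """tool down, closing line (tool y) at angle yaw from world x"""
    y=np.array([np.cos(yaw),np.sin(yaw),0]); z=np.array([0,0,-1.]); x=np.cross(y,z)
    q=Ro.from_matrix(np.c_[x,y,z]).as_quat(); return [float(v) for v in (q[3],q[0],q[1],q[2])]
def grab(name,tag):
    p,q=get_tcp_pos(),get_ee_rot(); im=read_camera(name); i=camera_info(name)
    if name=="wrist":
        W=np.eye(4);W[:3,:3]=rot(q);W[:3,3]=p;T=W@np.array(i["tool_from_camera"])
    else: T=np.array(i["T"])
    cv2.imwrite(f"pics/{tag}.png",im[:,:,::-1])
    np.savez(f"pics/{tag}.npz",K=i["intrinsics"],T=T)
    return im
def ray(tag,uv):
    d=np.load(f"pics/{tag}.npz");K,T=d["K"],d["T"]
    v=np.linalg.solve(K,[uv[0],uv[1],1]);v=T[:3,:3]@[v[0],-v[1],-v[2]]
    return T[:3,3],v/np.linalg.norm(v)
def onz(tag,uv,z):
    o,v=ray(tag,uv);return o+v*(z-o[2])/v[2]
def tri(*obs):
    A=np.zeros((3,3));b=np.zeros(3);R=[ray(*x) for x in obs]
    for o,v in R: P=np.eye(3)-np.outer(v,v);A+=P;b+=P@o
    X=np.linalg.solve(A,b);e=max(np.linalg.norm(np.cross(X-o,v)) for o,v in R)
    return X,e
E
python3 - <<'E'
from h import *
q=quat(0)
print(q)
move_pose([0.6,0,0.4],q)
for y in (-.2,.12):
    movel([0.6,y,0.4],v=.3); grab("wrist",f"w{'A' if y<0 else 'B'}")
grab("scene","scene1");
print(get_time())
E
```

```text
[0.0, 0.7071067811865475, 0.7071067811865475, 0.0]
3.0333
```

View pics/wA.png

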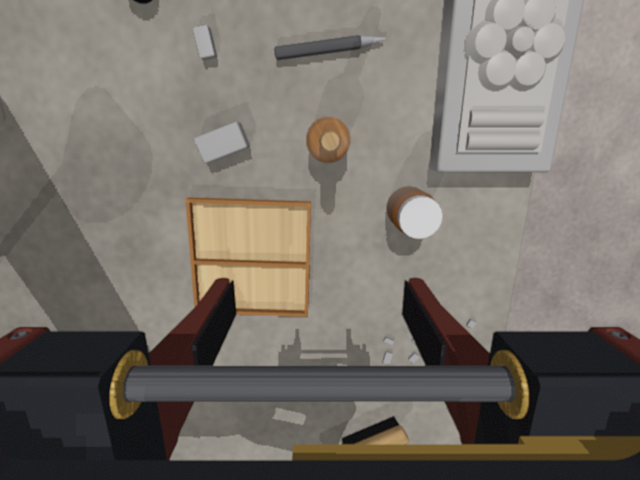

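View pics/wB.png

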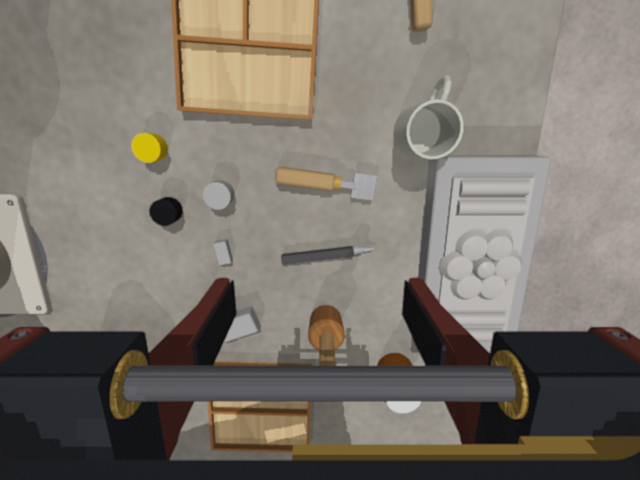

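The wrist pictures are clear. In wA the two-tray is at (250,258), the mallet's handle top at (330,141), the large stone at (219,140) and the point chisel from (277,53) to (384,40). In wB the broad chisel runs from (277,176) to (375,186), the round stone is at (217,195), and the three-tray's front corners are at (179,110) and (313,119).

Run:
```python
from h import *
cp=lambda a,b: __import__('shutil').copy(a,b)
for n in("scene","side"):
    i=camera_info(n);np.savez(f"pics/{n}0.npz",K=i["intrinsics"],T=i["T"])
A,B,S,C="wA","wB","side0","scene0"
obs={"two NW":[(A,(187,198)),(S,(259,378))],"two NE":[(A,(311,202)),(S,(369,368))],"two SE":[(A,(308,317)),(S,(384,472))],
"mallet top":[(A,(330,141)),(S,(371,276))],
"pt butt":[(A,(278,53)),(B,(284,259)),(S,(320,282)),(C,(302,253))],"pt tip":[(A,(384,40)),(B,(373,249)),(S,(390,266)),(C,(263,290))],
"large top":[(A,(219,140)),(S,(287,330))],"round top":[(B,(217,194)),(S,(268,240)),(C,(359,251))],
"small":[(A,(204,42)),(B,(223,252)),(S,(272,282))],
"br butt":[(B,(277,176)),(S,(309,229)),(C,(343,288))],"br end":[(B,(376,186)),(S,(379,229)),(C,(291,314))],
"three SW":[(B,(179,110)),(S,(240,209)),(C,(409,277))],"three SE":[(B,(313,119)),(S,(327,204)),(C,(351,321))],
"three NE":[(S,(321,146)),(C,(411,378))],"three NW":[(S,(243,147)),(C,(469,327))],
"jar top":[(A,(420,216)),(S,(452,341)),(C,(183,229))],"mug rim":[(B,(435,128)),(S,(400,170)),(C,(294,345))]}
for k,o in obs.items():
    X,e=tri(*o);print(k,X.round(4),"err",round(e,4))
```

```text
two NW [ 0.3877 -0.2154  0.0157] err 0.0014
two NE [ 0.5912 -0.2237  0.0084] err 0.0053
two SE [ 0.5788 -0.4262  0.0215] err 0.0015
mallet top [ 0.612  -0.1241  0.1607] err 0.0006
pt butt [ 0.5381 -0.0034  0.0024] err 0.0033
pt tip [0.6916 0.0139 0.0062] err 0.0057
large top [ 0.4508 -0.1259  0.0262] err 0.0026
round top [0.4393 0.1098 0.0285] err 0.0023
small [0.4356 0.0085 0.0094] err 0.0026
br butt [0.5347 0.1437 0.0063] err 0.0069
br end [0.6895 0.1186 0.0134] err 0.0061
three SW [0.3856 0.239  0.0005] err 0.0027
three SE [0.5894 0.2249 0.0007] err 0.0046
three NE [0.6028 0.4218 0.015 ] err 0.0082
three NW [0.4074 0.4363 0.0252] err 0.0054
jar top [ 0.7447 -0.2292  0.0744] err 0.0045
mug rim [0.7554 0.2104 0.094 ] err 0.0043
```

Run:
```python
from h import *
q=quat(0)
P={"three":(.496,.33,.25),"round":(.439,.11,.2),"broad":(.61,.131,.2),"point":(.612,.005,.2),"mallet":(.612,-.124,.3),"large":(.451,-.126,.2),"two":(.483,-.321,.25)}
im={}
for k,p in P.items():
    try: move_pose(p,q)
    except MotionError as e: print(k,e);continue
    wait(.15); im[k]=grab("wrist","c_"+k)[:,:,::-1]
    o,v=ray("c_"+k,(320,240)); 
c=lambda k:im[k][0:300,120:520]
cv2.imwrite("pics/m1.png",np.vstack([np.hstack([c("round"),c("broad")]),np.hstack([c("point"),c("large")])]))
cv2.imwrite("pics/m2.png",np.vstack([np.hstack([c("three"),c("two")]),np.hstack([c("mallet"),c("mallet")*0])]))
print(get_time())
```

```text
10.0333
```

View pics/m1.png

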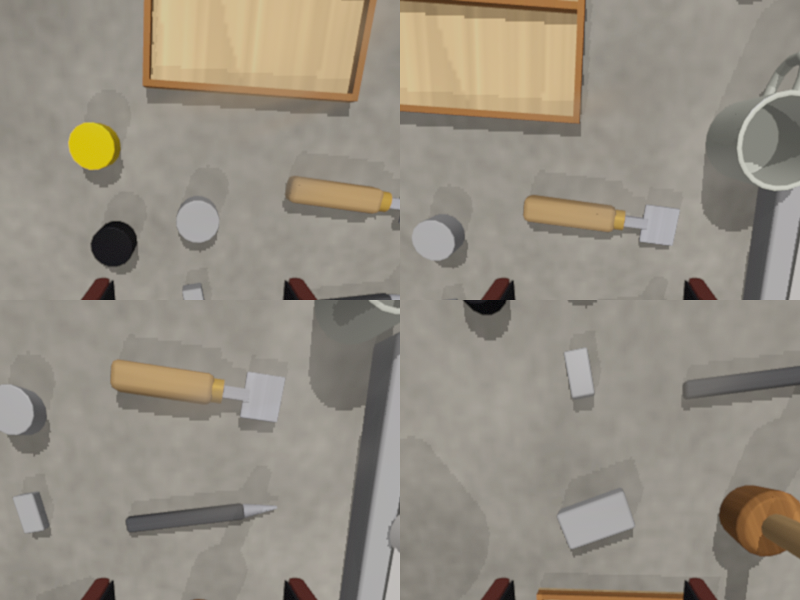

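View pics/m2.png

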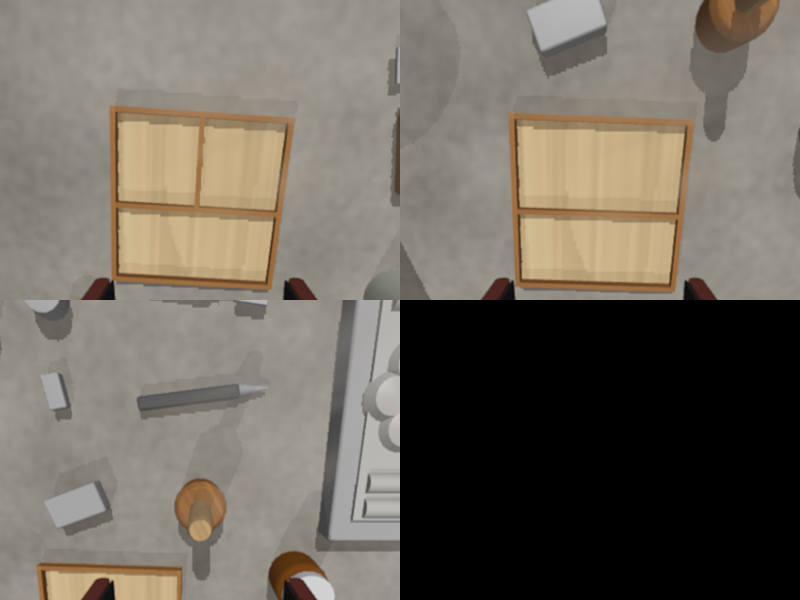

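The close-ups show the round stone's top at (318,219), the large stone's top at (317,219) and the mallet's handle top at (320,228). Both trays are in full view with their double compartments away from the robot's right, so neither frame is turned round. Computing refined poses now.

Run:
```python
from h import *
def line(a,b): d=b-a; return ((a+b)/2).round(4),np.hypot(*d[:2]).round(4),np.arctan2(d[1],d[0]).round(4)
print("round",onz("c_round",(318,219),.03),tri(("c_round",(318,219)),("c_broad",(158,241)),("wB",(217,194)),("side0",(268,240))))
print("large",onz("c_large",(317,219),.03),tri(("c_large",(317,219)),("c_mallet",(197,206)),("wA",(219,140)),("side0",(287,330))))
for a,b in (((279,214),(344,190)),((292,247),(353,223))):
    print(" edge",line(onz("c_large",a,.03),onz("c_large",b,.03)))
print("mallet",onz("c_mallet",(320,228),.16),tri(("c_mallet",(320,228)),("wA",(330,141)),("side0",(371,276))))
print("point",line(onz("c_point",(247,223),.008),onz("c_point",(396,208),.008)),line(onz("c_mallet",(258,104),.008),onz("c_mallet",(388,88),.008)))
for n,o in (("butt",(("c_point",(247,223)),("c_mallet",(258,104)),("wA",(278,53)))),("tip",(("c_point",(396,208)),("c_mallet",(388,88)),("wA",(384,40))))):print(n,tri(*o))
print("broad",line(onz("c_broad",(244,212),.013),onz("c_broad",(398,226),.013)),line(onz("c_point",(231,80),.013),onz("c_point",(401,99),.013)))
for n,o in (("butt",(("c_broad",(244,212)),("c_point",(231,80)))),("end",(("c_broad",(398,226)),("c_point",(401,99))))):print(n,tri(*o))
for t,cs in (("three",((230,107),(414,119),(390,288),(232,280))),("two",((231,114),(413,122),(394,291),(237,287)))):
    for z in (.018,.023):
        c=[onz("c_"+t,p,z) for p in cs]
        print(t,z,np.mean(c,0).round(4),line(c[0],c[1])[1:],line(c[3],c[2])[1:],line(c[3],c[0])[1:],line(c[2],c[1])[1:])
print(tri(("c_two",(231,114)),("wA",(187,198)),("side0",(259,378))),tri(("c_two",(413,122)),("wA",(311,202)),("c_mallet",(301,266))),tri(("c_three",(232,280)),("c_round",(268,85)),("wB",(179,110))))
```

```text
round [0.43900869 0.11202551 0.03      ] (array([0.44023112, 0.1097943 , 0.02616109]), np.float64(0.003121390536399774))
large [ 0.45139437 -0.12569366  0.03      ] (array([ 0.45154023, -0.12699392,  0.02724024]), np.float64(0.003533940900029427))
 edge (array([ 0.4456, -0.1086,  0.03  ]), np.float64(0.0687), np.float64(0.3592))
 edge (array([ 0.4567, -0.1425,  0.03  ]), np.float64(0.067), np.float64(0.3917))
mallet [ 0.61158209 -0.12191522  0.16      ] (array([ 0.6120044 , -0.12308237,  0.15897787]), np.float64(0.0009988737309337208))
point (array([0.614 , 0.0055, 0.008 ]), np.float64(0.1593), np.float64(0.1062)) (array([0.6142, 0.0051, 0.008 ]), np.float64(0.1607), np.float64(0.1175))
butt (array([ 0.53612197, -0.00360602,  0.00825319]), np.float64(0.0029421744672701983))
tip (array([0.69307592, 0.01399339, 0.0079371 ]), np.float64(0.0011302722346570142))
broad (array([0.6107, 0.1277, 0.013 ]), np.float64(0.1627), np.float64(-0.0901)) (array([0.6091, 0.1283, 0.013 ]), np.float64(0.1613), np.float64(-0.0988))
butt (array([0.53004968, 0.13580135, 0.01648397]), np.float64(0.0003583755
[... 446 characters left out ...]
4(1.5077)) (np.float64(0.2), np.float64(1.5031))
two 0.018 [ 0.4821 -0.3219  0.018 ] (np.float64(0.1983), np.float64(-0.0373)) (np.float64(0.1985), np.float64(-0.0234)) (np.float64(0.2052), np.float64(1.5364)) (np.float64(0.2024), np.float64(1.5372))
two 0.023 [ 0.4821 -0.3208  0.023 ] (np.float64(0.1958), np.float64(-0.0373)) (np.float64(0.1959), np.float64(-0.0234)) (np.float64(0.2026), np.float64(1.5364)) (np.float64(0.1998), np.float64(1.5372))
(array([ 0.38714049, -0.2157633 ,  0.0160951 ]), np.float64(0.0018398216313586923)) (array([ 0.58638664, -0.22227639,  0.00387037]), np.float64(0.002268534242234224)) (array([0.39045027, 0.23636089, 0.01850886]), np.float64(0.0020619362103362167))
```

```bash
cat >> h.py <<'E'
TWO=(np.array([.482,-.3215]),-.033); THREE=(np.array([.4945,.332]),-.06)
R2=lambda a:np.array([[np.cos(a),-np.sin(a)],[np.sin(a),np.cos(a)]])
def pick_place(mid,yaw,w,tray,txy,off=0.,ztcp=.004,hi=.25,extra=.016):
    """mid/yaw: object's centre and x axis; w: width gripped across its y; off: grasp point along its x"""
    c,ty=tray; g=np.array(mid)+R2(yaw)@[off,0]; t=c+R2(ty)@np.array(txy)+R2(ty)@[off,0]
    best=None
    for s in (np.pi/2,-np.pi/2):
        a=inverse_kinematics([*g,ztcp],quat(yaw+s)); b=inverse_kinematics([*t,ztcp+.005],quat(ty+s))
        if a is None or b is None: continue
        m=max(abs(a[5]),abs(b[5]))
        if best is None or m<best[0]: best=(m,s)
    s=best[1]; qa,qb=quat(yaw+s),quat(ty+s)
    move_pose([*g,hi],qa); command_gripper(min(1,(w+.034)/.088))
    movel([*g,ztcp+.03],v=.25); hit=movel([*g,ztcp],v=.06,until_force=8)
    command_gripper(0); w1=get_grip_width()*88; f=get_finger_force()
    movel([*g,ztcp+.03],v=.08); movel([*g,hi],v=.25)
    print("j6",round(best[0],2),"hit",hit,"width",round(w1,1),"after lift",round(get_grip_width()*88,1),"F",f,"ft",np.round(get_ft_force(),1))
    if w1<.6*w*1000: print("NO GRASP"); return False
    move_pose([*t,hi],qb); movel([*t,ztcp+.005+.02],v=.2)
    hit=movel([*t,ztcp+.005-.006],v=.03,until_force=4); z=get_tcp_pos()[2]
    wait(.2); command_gripper(min(1,(w1/1000+extra)/.088)); wait(.2)
    p=get_tcp_pos(); movel([p[0],p[1],p[2]+.03],v=.06); movel([*t,hi],v=.3)
    print("down hit",hit,"tcp z",round(z,4),"expected",ztcp+.005,"t",get_time())
    return True
E
python3 - <<'E'
from h import *
pick_place((.614,.0053),.112,.016,TWO,(0,-.053),off=-.010)
im=grab("wrist","v1"); c=get_tcp_pos();print(c)
E
```

```text
j6 1.45 hit False width 15.8 after lift 15.8 F 29.99114692211151 ft [ 0.2 -0.7 -2.4]
down hit True tcp z 0.0088 expected 0.009000000000000001 t 22.1917
[ 0.46917863 -0.3732656   0.24769435]
```

View pics/v1.png

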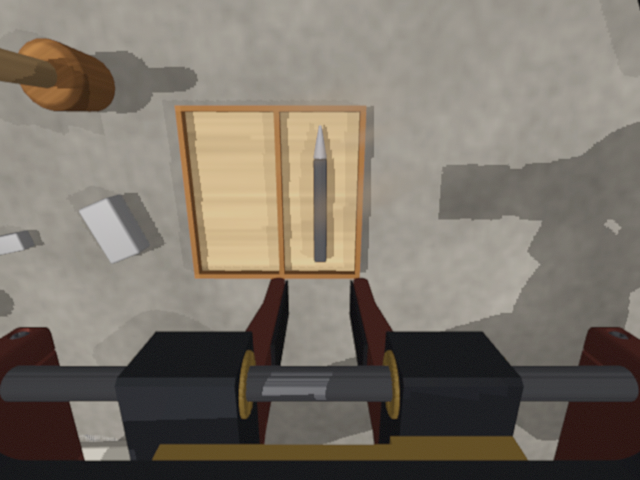

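The point chisel lies inside the long compartment, at (320,195) in the picture, clear of the walls. Next are the two stones and the broad chisel.

Run:
```python
from h import *
pick_place((.4514,-.1260),.375,.040,THREE,(.049,.047)) \
and pick_place((.4395,.1112),-.06,.044,THREE,(-.049,.047)) \
and pick_place((.610,.128),-.095,.026,THREE,(0,-.053))
movel([.5,.33,.3],v=.25)
grab("wrist","v2")
```

```text
j6 2.22 hit False width 39.8 after lift 39.7 F 29.91881489753723 ft [-0.1  0.2 -2.6]
down hit True tcp z 0.0089 expected 0.009000000000000001 t 34.0083
j6 1.29 hit False width 43.3 after lift 43.7 F 30.00046133995056 ft [ 0.2 -1.1 -0.6]
down hit True tcp z 0.0087 expected 0.009000000000000001 t 46.6833
j6 1.29 hit False width 26.1 after lift 26.2 F 29.49842244386673 ft [-0.4  0.2 -1.8]
down hit True tcp z 0.0088 expected 0.009000000000000001 t 56.9833
```

View pics/v2.png

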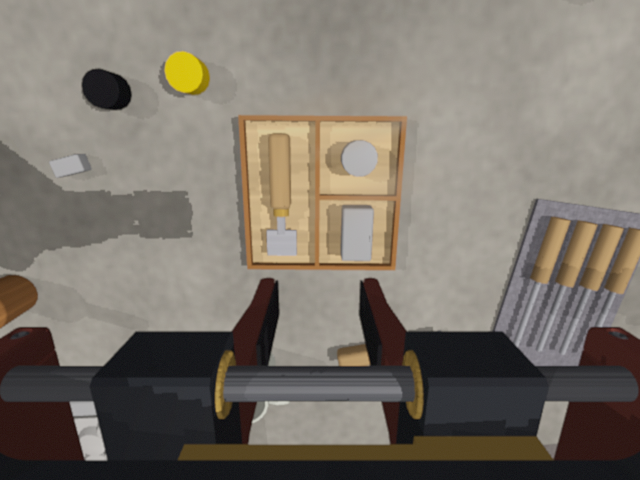

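The three-compartment tray is complete: broad chisel at (281,195), round stone at (359,157) and large stone at (357,233), all clear of the walls. The mallet comes last.

Run:
```python
from h import *
pick_place((.6118,-.1228),-.033,.025,TWO,(0,.047),ztcp=.096,hi=.26,extra=.035)
move_pose([.6,-.03,.4],quat(0)); grab("wrist","v3"); grab("side","v3s")
a=cv2.imread("pics/v3.png");b=cv2.imread("pics/v3s.png")
cv2.imwrite("pics/v3m.png",np.hstack([a[150:480,100:500],b[150:480,200:600]]))
X,e=tri(("v3",(0,0)),("v3s",(0,0)));print(get_time())
```

```text
j6 1.39 hit False width 25.3 after lift 25.2 F 30.000088568776846 ft [-0.3 -0.6 -5.2]
down hit True tcp z 0.1008 expected 0.101 t 67.8
69.0667
```

View pics/v3m.png

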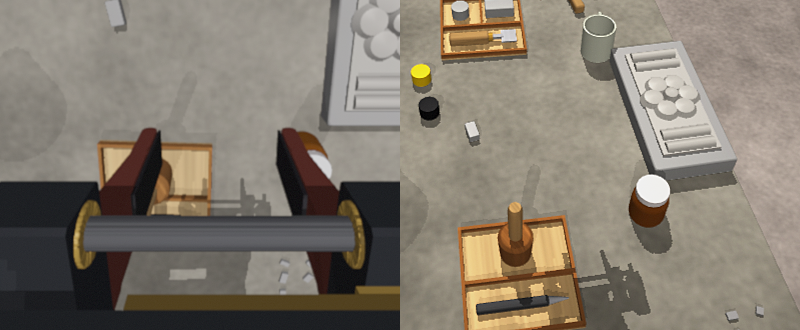

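The side view shows the mallet upright in the wide compartment (715,430 in the full picture's terms, 515,240 in the crop) and the chisel in the long one. The small stone, mug and jar haven't moved, and the arm is clear.

```bash
python3 -c "
from station import *
wait(.5);print(job_done())"
```

```text
the job is handed in; nothing more can be done
None
```

I handed in the job at about 70 s of the 144 s allowed: all five tools are in their compartments, set down gently and released, and the small stone, mug and jar look unmoved in the last pictures; `job_done()` gave no verdict.

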